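Unstack the slide cases into their nests

TASK

Four coloured slide cases are piled crosswise in two stacks. Take the stacks apart and lay each case, right way up, flat on the floor of the nest of its own colour, between the four corner guides (either way round). Never tip a case onto its side, and leave the sample cup and the label roll where they are.

Things in the scene. Friction and masses are not known exactly. Their poses are not given: they have to be found in the camera images.
- blue_case: closed flat plastic slide case, blue, with a blank white label on its lid and a small white clasp on one long side; 50 mm along its x, 112 mm along its y, 32 mm high (z), 0.08 to 0.17 kg. Solid and stiff. At the start it lies on the worktop with another case on it. Origin: centre of its underside; z up. Gripped across its 50 mm width.
- yellow_case: closed flat plastic slide case, yellow, with a blank white label on its lid and a small white clasp on one long side; 50 mm along its x, 112 mm along its y, 32 mm high (z), 0.08 to 0.17 kg. Solid and stiff. At the start it lies on the worktop with another case on it. Origin: centre of its underside; z up. Gripped across its 50 mm width.
- red_case: closed flat plastic slide case, red, with a blank white label on its lid and a small white clasp on one long side; 50 mm along its x, 112 mm along its y, 32 mm high (z), 0.08 to 0.17 kg. Solid and stiff. At the start it lies on top, crosswise, on the blue or the yellow case (which one varies). Origin: centre of its underside; z up. Gripped across its 50 mm width.
- green_case: closed flat plastic slide case, green, with a blank white label on its lid and a small white clasp on one long side; 50 mm along its x, 112 mm along its y, 32 mm high (z), 0.08 to 0.17 kg. Solid and stiff. At the start it lies on top, crosswise, on the blue or the yellow case (which one varies). Origin: centre of its underside; z up. Gripped across its 50 mm width.
- blue_nest: fixed low holder (nest): blue plate 80 mm along x, 142 mm along y (long), 4 mm thick; four black L-shaped corner guides rise to 12 mm above the worktop, open for 76 mm in the middle of each long side, 32 mm at the ends. Room between them 64 x 126 mm, 7 mm spare round a case. Origin: centre of its underside on the worktop; z up; the case lies 4 mm above it, case y along nest y either way.
- yellow_nest: fixed low holder (nest): yellow plate 80 mm along x, 142 mm along y (long), 4 mm thick; four black L-shaped corner guides rise to 12 mm above the worktop, open for 76 mm in the middle of each long side, 32 mm at the ends. Room between them 64 x 126 mm, 7 mm spare round a case. Origin: centre of its underside on the worktop; z up; the case lies 4 mm above it, case y along nest y either way.
- red_nest: fixed low holder (nest): red plate 80 mm along x, 142 mm along y (long), 4 mm thick; four black L-shaped corner guides rise to 12 mm above the worktop, open for 76 mm in the middle of each long side, 32 mm at the ends. Room between them 64 x 126 mm, 7 mm spare round a case. Origin: centre of its underside on the worktop; z up; the case lies 4 mm above it, case y along nest y either way.
- green_nest: fixed low holder (nest): green plate 80 mm along x, 142 mm along y (long), 4 mm thick; four black L-shaped corner guides rise to 12 mm above the worktop, open for 76 mm in the middle of each long side, 32 mm at the ends. Room between them 64 x 126 mm, 7 mm spare round a case. Origin: centre of its underside on the worktop; z up; the case lies 4 mm above it, case y along nest y either way.
- sample_cup: white sample cup with red screw lid, loose bystander, 64 mm across, 72 mm high; origin: centre of its underside. To be left where it stands.
- label_roll: roll of white labels lying flat, loose bystander, 66 mm across, 24 mm high; origin: centre of its underside. To be left where it lies.
Things that resemble listed ones, but are neither listed nor needed, are in the scene too. What is meant by the yellow_case is not orange, and is the smaller of those in its own colour.

How it is judged:
By the outcome, as a careful person would: the job done as asked, in the order asked, and still so for the second after the job is handed in, with the robot touching nothing.
It also fails if it takes over 112 s, if anything falls off the work surface, if the arm or the gripper's body presses on something with over 40 N, if the wrist force passes 120 N, or if a joint passes its speed limit or range.

ROBOT

A 7-joint arm with a two-finger parallel gripper is mounted at the origin on a cart in front of the work surface, level with it; the furniture and walls round the work are solid. World frame = base frame: x ahead of the robot, y to its left, z up, the work surface at z = 0. Lengths are in m, angles in rad, forces in N, time in s.
With the tool pointing down it reaches from about 0.425 to 0.825 m from the base axis. Payload 3.6 kg.
Tool frame: the origin (TCP) lies on the centre line of the jaws, within the pads' length; the fingertips stand 25 mm ahead of it and the grasp point (between the pads) lies 6 mm ahead of it; z points along the fingers, y is the line along which they close (so a half turn about z gives the same grasp; the last joint's range is limited). The gripper opens to 93 mm and grips with 3 to 60 N. Pads are 15 mm wide; open, the fingers measure 128 mm over their backs; the gripper's body (75 mm by 188 mm) begins 65 mm behind the grasp point.
Start: joints at [1.127, 0.615, -0.013, 1.423, 0.008, 1.103, -0.04], TCP at [0.263, -0.594, 0.219] pointing down, gripper open.
Joint ranges: [-3.12, 3.12], [-0.3, 2.06], [-1.34, 1.32], [0.26, 2.42], [-1.36, 4.5], [0.01, 1.98], [-2.84, 2.84]. Speed limits (rad/s): [2.79, 2.79, 3.14, 3.14, 3.14, 3.14, 3.14].

INTERFACE

Orientations are given as a unit quaternion [w, x, y, z].
In Python, from rig import robot gives the robot as it stands.
- The arm moves only by the tool drive_tool, never from a script. Its argument "targets" is a list of rows, each a list of 7 numbers: the closure, from 0 (fully open) to 1 (shut), then the shift along the tool's x, y, z in m, then the turn, a rotation vector about the tool's x, y, z in rad. A call has 1 to 12 rows; each row shifts and turns the commanded pose from where the row before left it, along the tool's axes as they then stand; what a row does not reach is not made up. A row lasts 1/12 s, in which the tool goes at most 41.7 mm and 7.16 degrees, less where a joint would pass 70% of its speed; a pose out of reach is approached as far as the arm can. A call with a gripper value outside its range is refused whole. The fingers move at their own pace and stop on an object; "grip_force" is the grip in N (left out, the last holds). Time passes only in rows, so rows that do not move let the fingers close. It gives the time, the measured TCP pose, the force, the opening and the grip force at its end, in the units of the state.
- robot.get_state(): the state, without advancing time (a new reading comes with each control period).
- robot.camera(name): name is "scene" or "top"; returns (picture, depth): 400x640x3 uint8, red, green, blue; 400x640 float32, m along the optical axis (not along the pixel's ray), 0 where there is no reading.
- robot.calibration(name): a dict with "fov_y" (degrees; the focal length in pixels is half the picture's height over the tangent of half this angle, whatever the lens; pixels are square), "cx", "cy" (the principal point, pixels), "k1" (the pictures are not rectified: a ray, as slopes to the right and down, at radius r is drawn at 1 + k1 r^2 times it, then the intrinsics apply), "origin" and "rotation" of the camera in the world. Camera axes: x right, y down, z forward; pixel columns grow to the right and rows downward; lengths in m; the calibration is good to about 2 mm. A picture is of the moment at which its call begins. calibration takes no time and is no camera call.
- robot.sign_off(): hands the job in; it is judged then, once.
Trained networks look in the newest picture that a camera, given by its name, has taken for a name from the list of things; names that differ only in an ending like _2 or _b are one class to them, and where a whole thing is asked for, a point or a joint stands for the part that bears it (a point fixed in the world has none). Each returns a list of dicts, best first, with "confidence" (0 to 1); they miss things now and then, are a little off and sometimes report something else, mostly with a low value. They report only what shows in the picture. A call takes as long as a camera call. They do not tell look-alikes from the thing itself.
- robot.cut_out(name, camera): "mask" (400x640 bool, what is visible of it) and "xy" ([column, row] in pixels, amid what is visible of it).
The state is a dict: "clock": time; "joint_pos": joint angles; "qd": joint speeds; "joint_torque": joint torques, N m; "tcp_pos": TCP position; "eef_rot": TCP orientation; "ft_force": force on the tool from outside, world axes, zero at the start; "moment": the same for the moment, N m; "width": finger opening in m; "gripper_force": force on a finger pad.
Only numpy, scipy, OpenCV 4.12 (cv2) and the standard library are available. Lean on these libraries where they do the work, as an engineer would, in place of code of your own. Each camera call takes 0.05 s, during which the arm holds its last target. There are 200 camera calls.

## Working session

There is one attempt and no reset: what is moved stays moved. The work goes in short steps, Python scripts to look and compute and a tool call to move; the robot and the scene stay as the last step left them, time stands still between calls to the robot, and variables do not carry over. Pictures are saved under pics/ and viewed, at most 14 in all, crops included, and the job is handed in when it is done.

Besides the shell and the picture viewer there is one more tool, called after "Call:" as name([rows], argument=value, ...), one row to a line, values as JSON. drive_tool: Moves the arm, as the interface text tells. Its arguments: {"type":"object","properties":{"targets":{"type":"array"},"grip_force":{"type":"number"}},"required":["targets"]}

```bash
mkdir -p pics; ls; python3 - <<'E'
from rig import robot
import cv2
for n in("scene","top"):
    p,d=robot.camera(n); cv2.imwrite(f"pics/{n}0.png",p[:,:,::-1]); print(n,robot.calibration(n))
s=robot.get_state();print(s)
E
```

```text
pics
scene {'fov_y': 56.24888640028548, 'cx': 316.67186552802497, 'cy': 198.82307760248875, 'k1': -0.07093867027175377, 'origin': array([0.17937831, 0.80252051, 0.97762422]), 'rotation': array([ 0.07747718, -0.22534591,  0.90547043, -0.35119768])}
top {'fov_y': 44.235535351779056, 'cx': 322.69659718561206, 'cy': 197.12165126888465, 'k1': -0.029966438513557292, 'origin': array([0.42644567, 0.08138462, 1.50359758]), 'rotation': array([-0.02167235,  0.70680987, -0.70658981,  0.02609515])}
{'clock': 0.1, 'joint_pos': array([ 1.12748715,  0.61579651, -0.01265359,  1.42473018,  0.00807902,
        1.10341919, -0.04037825]), 'qd': array([-0.00072693, -0.00247576,  0.00066323, -0.00399385, -0.00023813,
       -0.00048078,  0.00060511]), 'joint_torque': array([ 1.26741754e-03, -4.60035324e+01,  2.09937003e-01, -1.66243154e+01,
       -6.12997287e-02,  1.69137586e-02,  9.52112509e-05]), 'tcp_pos': array([ 0.26289351, -0.59367991,  0.2177166 ]), 'eef_rot': array([-1.12838092e-03,  9.78350428e-01,  2.06951958e-01, -2.32795962e-04]), 'ft_force': array([-0.07258175, -0.66607092,  0.58661562]), 'moment': array([-0.02971126, -0.01358273,  0.03205722]), 'gripper_force': 0.0, 'width': 0.09284546354795889}
```

View pics/scene0.png

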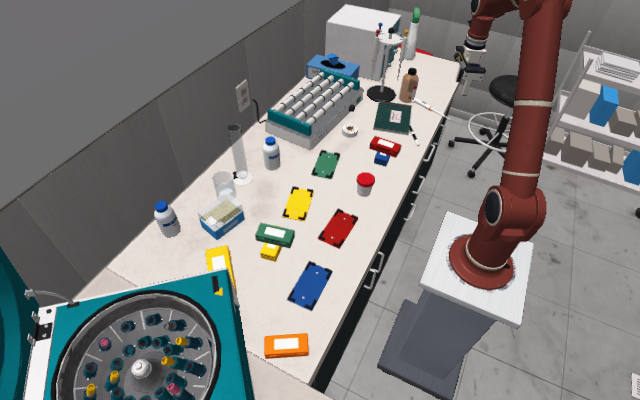

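View pics/top0.png

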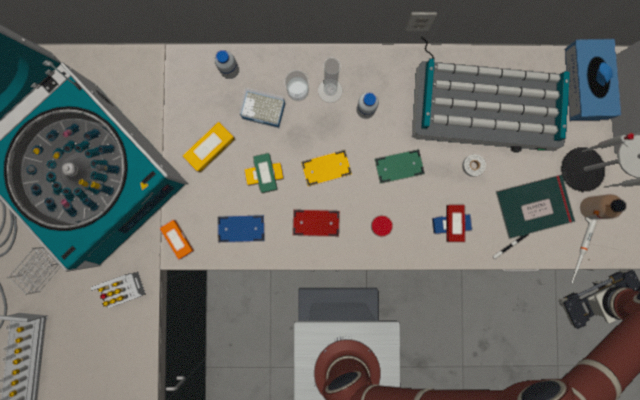

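Top view: green lies on yellow at about (264,172) and red on blue at (455,223). The nests are blue (241,229), red (316,223), yellow (327,167) and green (400,166). The look-alikes are a large yellow case at (208,147) and an orange case at (176,240). The cup is at (382,226) and the roll at (474,165).

```bash
cat > h.py <<'E'
from rig import robot
import numpy as np, cv2
from scipy.spatial.transform import Rotation as R
def cloud(n,d):
    c=robot.calibration(n); f=200/np.tan(np.radians(c["fov_y"]/2))
    v,u=np.mgrid[:400,:640].astype(float)
    K=np.array([[f,0,c["cx"]],[0,f,c["cy"]],[0,0,1]])
    s=cv2.undistortPoints(np.stack([u.ravel(),v.ravel()],1)[:,None],K,np.array([c["k1"],0,0,0.]))[:,0]
    P=np.c_[s,np.ones(len(s))]*d.reshape(-1,1)
    w,x,y,z=c["rotation"]
    return (R.from_quat([x,y,z,w]).apply(P)+c["origin"]).reshape(400,640,3)
def find(names,cams=("top","scene")):
    for n in cams:
        p,d=robot.camera(n); C=cloud(n,d)
        for nm in names:
            for r in robot.cut_out(nm,n)[:3]:
                m=r["mask"]&(d>0)
                if r["confidence"]<.3 or m.sum()<20: continue
                P=C[m]; z=np.percentile(P[:,2],[10,50,90])
                zt=z[2] if "case" in nm else z[1]
                Q=P[abs(P[:,2]-zt)<.008]
                (cx,cy),(a,b),an=cv2.minAreaRect((Q[:,:2]*1000).astype(np.float32))
                if a>b: an+=90   # an: long-axis dir = an+90
                print(n,nm,"%.2f"%r["confidence"],"px",np.round(r["xy"]),"z",np.round(z*1000,1),"c %.1f %.1f size %.1f x %.1f"%(cx,cy,min(a,b),max(a,b)),"long axis deg %.1f"%((an+90)%180))
E
python3 - <<'E'
from h import *
find([c+k for c in("blue","yellow","red","green") for k in("_case","_nest")]+["sample_cup","label_roll"])
p,d=robot.camera("top")
cv2.imwrite("pics/crop.png",cv2.resize(p[115:265,150:490,::-1],None,fx=2.3,fy=2.3,interpolation=cv2.INTER_CUBIC))
E
```

```text
top blue_case 0.74 px [439. 222.] z [17.7 31.4 35.8] c 443.7 -317.3 size 48.3 x 111.6 long axis deg 92.2
top blue_nest 0.79 px [242. 228.] z [-0.4  4.5 10.2] c 431.0 323.6 size 84.7 x 147.3 long axis deg 92.4
top yellow_case 0.79 px [176. 238.] z [21.9 31.5 36.4] c 400.1 510.3 size 50.7 x 109.7 long axis deg 32.6
top yellow_case 0.72 px [255. 178.] z [26.2 32.1 35.9] c 597.2 251.1 size 49.9 x 111.5 long axis deg 101.1
top yellow_case 0.55 px [210. 144.] z [35.  43.8 48.1] c 678.5 417.5 size 68.5 x 150.8 long axis deg 134.2
top yellow_nest 0.93 px [325. 166.] z [ 0.2  4.6 10.5] c 618.2 62.5 size 78.8 x 140.1 long axis deg 105.6
top red_case 0.83 px [455. 223.] z [43.7 63.1 68. ] c 446.7 -320.0 size 51.9 x 108.7 long axis deg 180.0
top red_nest 0.94 px [316. 225.] z [ 0.   4.6 10.2] c 448.2 94.5 size 77.9 x 143.4 long axis deg 88.5
top green_case 0.86 px [265. 177.] z [59.  63.9 68.1] c 595.7 243.7 size 51.2 x 111.9 long axis deg 13.5
top green_nest 0.91 px [396. 164.] z [-0.4  4.5 10.3] c 623.7 -161.5 size 81.4 x 140.7 long axis deg 102.5
top sample_cup 0.67 px [382. 228.] z [67.4 71.
[... 744 characters left out ...]
5.6 10.8] c 619.5 62.9 size 79.3 x 144.7 long axis deg 109.0
scene red_case 0.63 px [386. 149.] z [41.6 61.8 65.6] c 447.7 -316.5 size 58.2 x 114.2 long axis deg 0.5
scene red_nest 0.69 px [340. 228.] z [ 2.6  5.5 10.7] c 451.5 90.3 size 82.4 x 151.2 long axis deg 88.0
scene green_case 0.89 px [271. 235.] z [45.6 64.2 67. ] c 597.1 245.1 size 52.3 x 111.7 long axis deg 13.5
scene green_nest 0.73 px [325. 164.] z [ 2.1  5.9 11.2] c 629.2 -169.9 size 87.2 x 164.1 long axis deg 102.0
scene sample_cup 0.59 px [363. 184.] z [25.8 70.3 74.8] c 439.7 -96.1 size 58.7 x 60.4 long axis deg 111.2
scene label_roll 0.74 px [349. 129.] z [12.5 21.8 25.6] c 626.5 -385.1 size 61.2 x 62.5 long axis deg 102.1
```

View pics/crop.png

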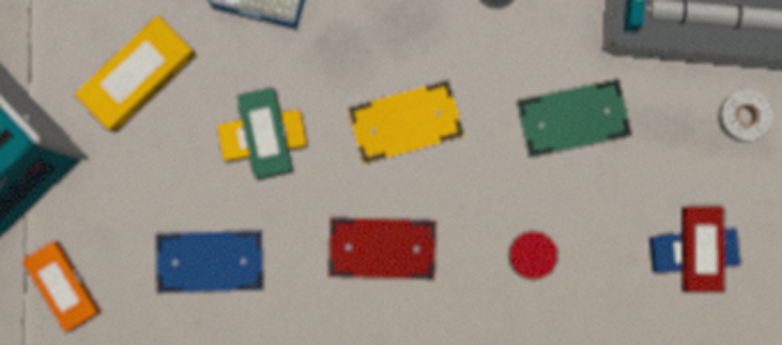

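The crop confirms the picks: the yellow case is the 50x112 mm one under green (the 70x152 mm yellow and the orange case are decoys), and red sits on blue. Order: red, green, blue, yellow.

```bash
cat >> h.py <<'E'
def go(x,y,z,long):   # rotvec to turn first, then shift, tool axes; long = case long axis deg
    s=robot.get_state(); w,a,b,c=s["eef_rot"]; Rc=R.from_quat([a,b,c,w])
    best=None
    for k in(0,180):
        Rd=R.from_euler("z",long+k,degrees=True)*R.from_euler("x",180,degrees=True)
        rv=(Rc.inv()*Rd).as_rotvec()
        print("turn",np.round(rv,3),"rows %.1f"%(np.linalg.norm(rv)/.12),"shift after",np.round(Rd.inv().apply(np.array([x,y,z])-s["tcp_pos"])*1000,1),"mm | now",np.round(s["tcp_pos"],4),"t",s["clock"],"w",s["width"])
E
python3 -c "
from h import *
go(.447,-.319,.13,0)"
```

```text
turn [-0.    -0.     0.417] rows 3.5 shift after [ 183.9 -275.3   88.7] mm | now [ 0.2631 -0.5943  0.2187] t 1.25 w 0.09267345485666062
turn [ 0.    -0.    -2.725] rows 22.7 shift after [-183.9  275.3   88.7] mm | now [ 0.2631 -0.5943  0.2187] t 1.25 w 0.09267345485666062
```

Call:
drive_tool([
  [0, 0, 0, 0.012, 0, 0, 0.1043],
  [0, 0, 0, 0.022, 0, 0, 0.1043],
  [0, 0, 0, 0.022, 0, 0, 0.1043],
  [0, 0, 0, 0.022, 0, 0, 0.1043],
  [0, 0.02, -0.03, 0.002, 0, 0, 0],
  [0, 0.0205, -0.0306, 0.002, 0, 0, 0],
  [0, 0.0205, -0.0306, 0.002, 0, 0, 0],
  [0, 0.0205, -0.0306, 0.002, 0, 0, 0],
  [0, 0.0205, -0.0306, 0.002, 0, 0, 0],
  [0, 0.0205, -0.0306, 0.0, 0, 0, 0],
  [0, 0.0205, -0.0306, 0, 0, 0, 0],
  [0, 0.0205, -0.0306, 0, 0, 0, 0],
], grip_force=30)

```text
clock: 2.25
tcp_pos: [0.4278, -0.3487, 0.131]
eef_rot: [0.0, 1.0, -0.0, 0.0]
ft_force: [0.2, -0.7, 0.6]
width: 0.0931
gripper_force: 0.0
```

```bash
python3 -c "
from h import *
go(.447,-.319,.06,0)"
```

```text
turn [ 0.    -0.001 -0.   ] rows 0.0 shift after [ 19.2 -29.7  71. ] mm | now [ 0.4278 -0.3487  0.131 ] t 2.25 w 0.09309522723032905
turn [-1.000e-03 -0.000e+00  3.141e+00] rows 26.2 shift after [-19.2  29.7  71. ] mm | now [ 0.4278 -0.3487  0.131 ] t 2.25 w 0.09309522723032905
```

Call:
drive_tool([
  [0, 0.0096, -0.0148, 0, 0, 0, 0],
  [0, 0.0096, -0.0149, 0.005, 0, 0, 0],
  [0, 0, 0, 0.025, 0, 0, 0],
  [0, 0, 0, 0.025, 0, 0, 0],
  [0, 0, 0, 0.011, 0, 0, 0],
  [0, 0, 0, 0.005, 0, 0, 0],
  [0, 0, 0, 0, 0, 0, 0],
  [1, 0, 0, 0, 0, 0, 0],
  [1, 0, 0, 0, 0, 0, 0],
  [1, 0, 0, 0, 0, 0, 0],
  [1, 0, 0, 0, 0, 0, 0],
  [1, 0, 0, 0, 0, 0, 0],
], grip_force=30)

```text
clock: 3.25
tcp_pos: [0.4462, -0.3208, 0.0604]
eef_rot: [0.0, 1.0, -0.0, 0.001]
ft_force: [-0.3, -0.2, -0.7]
width: 0.0641
gripper_force: 0.0
```

Call:
drive_tool([
  [1, 0, 0, 0, 0, 0, 0],
  [1, 0, 0, 0, 0, 0, 0],
  [1, 0, 0, 0, 0, 0, 0],
  [1, 0, 0, 0, 0, 0, 0],
  [1, 0, 0, 0, 0, 0, 0],
  [1, 0, 0, -0.005, 0, 0, 0],
  [1, 0, 0, -0.02, 0, 0, 0],
  [1, 0, 0, -0.03, 0, 0, 0],
  [1, 0, 0, -0.03, 0, 0, 0],
  [1, 0, 0, -0.02, 0, 0, 0],
])

```text
clock: 4.08
tcp_pos: [0.4464, -0.321, 0.1672]
eef_rot: [0.001, 1.0, -0.0, 0.001]
ft_force: [0.7, 0.1, -1.8]
width: 0.0496
gripper_force: 30.0
```

```bash
python3 - <<'E'
from h import *
go(.449,.094,.165,88.5)
find(["red_case","blue_case"])
print(robot.get_state()["gripper_force"])
E
```

```text
turn [ 0.003 -0.    -1.545] rows 12.9 shift after [414.9  -8.3   2.2] mm | now [ 0.4464 -0.321   0.1672] t 4.0833 w 0.04959306506603773
turn [-0.    -0.003  1.596] rows 13.3 shift after [-414.9    8.3    2.2] mm | now [ 0.4464 -0.321   0.1672] t 4.0833 w 0.04959306506603773
top red_case 0.49 px [468. 208.] z [154.9 170.5 174.5] c 448.2 -320.6 size 50.7 x 111.4 long axis deg 0.9
top red_case 0.42 px [242. 228.] z [ 0.4  4.8 10.3] c 431.4 322.4 size 79.6 x 142.5 long axis deg 92.0
top blue_case 0.49 px [434. 223.] z [10.5 30.7 34.8] c 442.6 -274.2 size 30.5 x 48.0 long axis deg 179.9
scene red_case 0.71 px [391. 127.] z [144.8 167.5 171.8] c 447.0 -314.7 size 64.1 x 111.5 long axis deg 179.5
scene blue_case 0.68 px [323. 164.] z [ 3.1  6.  11. ] c 624.5 -166.0 size 77.1 x 148.1 long axis deg 101.9
scene blue_case 0.52 px [382. 151.] z [20.2 32.  35.6] c 446.6 -314.7 size 49.0 x 111.1 long axis deg 95.6
29.998286962509155
```

Call:
drive_tool([
  [1, 0, 0, 0, 0, 0, -0.06],
  [1, 0, 0, 0, 0, 0, -0.12],
  [1, 0, 0, 0, 0, 0, -0.12],
  [1, 0, 0, 0, 0, 0, -0.12],
  [1, 0, 0, 0, 0, 0, -0.12],
  [1, 0, 0, 0, 0, 0, -0.12],
  [1, 0, 0, 0, 0, 0, -0.12],
  [1, 0, 0, 0, 0, 0, -0.12],
  [1, 0, 0, 0, 0, 0, -0.12],
  [1, 0, 0, 0, 0, 0, -0.12],
  [1, 0, 0, 0, 0, 0, -0.12],
  [1, 0, 0, 0, 0, 0, -0.12],
])

```text
clock: 5.38
tcp_pos: [0.4449, -0.3198, 0.1628]
eef_rot: [-0.002, 0.769, 0.639, -0.0]
ft_force: [-0.1, 0.7, -1.4]
width: 0.0489
gripper_force: 30.0
```

Call:
drive_tool([
  [1, 0, 0, 0, 0.003, 0, -0.12],
  [1, 0.02, 0, 0, 0, 0, -0.045],
  [1, 0.038, -0.0008, 0, 0, 0, 0],
  [1, 0.038, -0.0008, 0, 0, 0, 0],
  [1, 0.038, -0.0008, 0, 0, 0, 0],
  [1, 0.038, -0.0008, 0, 0, 0, 0],
  [1, 0.038, -0.0008, 0, 0, 0, 0],
  [1, 0.038, -0.0008, 0, 0, 0, 0],
  [1, 0.038, -0.0008, 0, 0, 0, 0],
  [1, 0.038, -0.0008, 0, 0, 0, 0],
  [1, 0.038, -0.0008, 0, 0, 0, 0],
  [1, 0.025, -0.0008, 0, 0, 0, 0],
])

```text
clock: 6.38
tcp_pos: [0.4476, 0.0708, 0.1638]
eef_rot: [-0.003, 0.715, 0.699, -0.001]
ft_force: [0.4, 0.9, -2.0]
width: 0.0494
gripper_force: 30.0
```

```bash
python3 - <<'E'
from h import *
go(.449,.094,.033,88.5)
find(["red_case","red_nest"],("scene","top"))
E
```

```text
turn [-0.006 -0.002  0.005] rows 0.1 shift after [ 23.3   0.8 130.8] mm | now [0.4476 0.0708 0.1638] t 6.3833 w 0.04942174804259384
turn [ 0.004 -0.009 -3.137] rows 26.1 shift after [-23.3  -0.8 130.8] mm | now [0.4476 0.0708 0.1638] t 6.3833 w 0.04942174804259384
scene red_case 0.80 px [344. 197.] z [150.  168.6 171. ] c 448.4 73.8 size 49.8 x 113.4 long axis deg 88.7
scene red_nest 0.76 px [337. 228.] z [ 2.8  5.5 10.5] c 452.1 94.4 size 82.8 x 143.7 long axis deg 88.9
top red_nest 0.79 px [298. 227.] z [ 0.6  5.1 12.6] c 450.5 144.0 size 42.8 x 76.0 long axis deg 0.2
```

Call:
drive_tool([
  [1, 0.01, 0.0008, 0.0, -0.006, -0.002, 0.005],
  [1, 0.012, 0, 0.02, 0, 0, 0],
  [1, 0, 0, 0.03, 0, 0, 0],
  [1, 0, 0, 0.03, 0, 0, 0],
  [1, 0, 0, 0.025, 0, 0, 0],
  [1, 0, 0, 0.012, 0, 0, 0],
  [1, 0, 0, 0.006, 0, 0, 0],
  [1, 0, 0, 0.004, 0, 0, 0],
  [1, 0, 0, 0.002, 0, 0, 0],
  [1, 0, 0, 0, 0, 0, 0],
])

```text
clock: 7.52
tcp_pos: [0.4513, 0.0878, 0.0362]
eef_rot: [0.002, 0.718, 0.696, 0.001]
ft_force: [0.5, -0.8, -1.3]
width: 0.0495
gripper_force: 30.0
```

```bash
python3 - <<'E'
from h import *
go(.449,.0925,.032,88.5)
find(["red_case","red_nest"],("scene",))
p,d=robot.camera("scene")
cv2.imwrite("pics/r1.png",cv2.resize(p[150:300,240:440,::-1],None,fx=3,fy=3))
E
```

```text
turn [ 0.004  0.002 -0.006] rows 0.1 shift after [ 4.6 -2.4  4.2] mm | now [0.4513 0.0878 0.0362] t 7.5167 w 0.04953071256920522
turn [ 2.000e-03 -6.000e-03  3.135e+00] rows 26.1 shift after [-4.6  2.4  4.2] mm | now [0.4513 0.0878 0.0362] t 7.5167 w 0.04953071256920522
scene red_case 0.64 px [336. 229.] z [19.7 40.8 43.5] c 452.3 96.3 size 52.4 x 99.3 long axis deg 86.6
scene red_case 0.62 px [295. 206.] z [ 2.7  5.6 10.2] c 621.3 55.8 size 80.2 x 157.4 long axis deg 106.9
scene red_nest 0.55 px [340. 235.] z [ 2.8  6.1 13.2] c 449.5 93.8 size 77.6 x 140.5 long axis deg 87.9
```

View pics/r1.png

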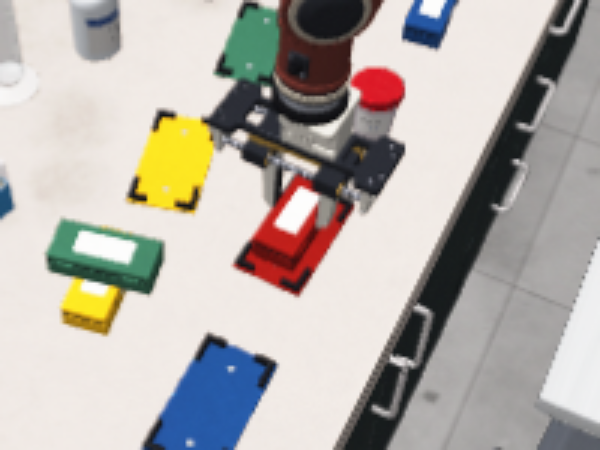

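The red case hovers over its nest, centred at crop (290,230) between the guides. A small correction, then lower.

Call:
drive_tool([
  [1, 0.003, -0.0015, 0, 0.004, 0.002, -0.003],
  [1, 0, 0, 0.001, 0, 0, 0],
  [1, 0, 0, 0.001, 0, 0, 0],
  [1, 0, 0, 0.001, 0, 0, 0],
  [1, 0, 0, 0.001, 0, 0, 0],
  [1, 0, 0, 0.0, 0, 0, 0],
])

```text
clock: 8.22
tcp_pos: [0.4494, 0.0913, 0.0319]
eef_rot: [-0.0, 0.717, 0.697, -0.0]
ft_force: [-0.8, 0.2, -0.5]
width: 0.0491
gripper_force: 30.0
```

```bash
python3 - <<'E'
from h import *
go(.449,.0925,.032,88.5)
print(robot.get_state()["ft_force"])
E
```

```text
turn [-0.001 -0.    -0.002] rows 0.0 shift after [ 1.2 -0.4 -0.1] mm | now [0.4494 0.0913 0.0319] t 8.2167 w 0.04908081434189278
turn [-0.00e+00  2.00e-03  3.14e+00] rows 26.2 shift after [-1.2  0.4 -0.1] mm | now [0.4494 0.0913 0.0319] t 8.2167 w 0.04908081434189278
[-0.76781732  0.15668936 -0.5158472 ]
```

Call:
drive_tool([
  [0, 0, 0, 0.0005, 0, 0, 0],
  [0, 0, 0, 0, 0, 0, 0],
  [0, 0, 0, 0, 0, 0, 0],
  [0, 0, 0, 0, 0, 0, 0],
  [0, 0, 0, 0, 0, 0, 0],
  [0, 0, 0, 0, 0, 0, 0],
  [0, 0, 0, -0.02, 0, 0, 0],
  [0, 0, 0, -0.035, 0, 0, 0],
  [0, 0, 0, -0.035, 0, 0, 0],
  [0, 0, 0, -0.01, 0, 0, 0],
])

```text
clock: 9.05
tcp_pos: [0.4518, 0.0922, 0.1354]
eef_rot: [0.001, 0.717, 0.697, 0.003]
ft_force: [0.8, 0.4, -0.9]
width: 0.093
gripper_force: 0.0
```

```bash
python3 - <<'E'
from h import *
go(.597,.2445,.13,13.5)
find(["red_case","green_case"],("scene","top"))
E
```

```text
turn [ 0.004 -0.006  1.307] rows 10.9 shift after [ 176.8 -114.2    5.4] mm | now [0.4518 0.0922 0.1354] t 9.05 w 0.09298459503125464
turn [ 0.007  0.004 -1.835] rows 15.3 shift after [-176.8  114.2    5.4] mm | now [0.4518 0.0922 0.1354] t 9.05 w 0.09298459503125464
scene red_case 0.62 px [339. 226.] z [15.1 36.2 39.5] c 450.4 94.0 size 50.6 x 114.6 long axis deg 87.5
scene green_case 0.73 px [276. 236.] z [40.8 64.  67. ] c 597.5 245.0 size 53.5 x 111.5 long axis deg 13.4
top green_case 0.77 px [264. 176.] z [51.6 63.4 67.7] c 596.0 244.3 size 50.3 x 112.5 long axis deg 13.2
top green_case 0.56 px [240. 227.] z [ 0.1  4.6 10.5] c 431.4 321.9 size 79.5 x 143.0 long axis deg 92.0
```

Call:
drive_tool([
  [0, 0, 0, 0, 0.004, -0.006, 0.06],
  [0, 0, 0, 0, 0, 0, 0.12],
  [0, 0, 0, 0, 0, 0, 0.12],
  [0, 0, 0, 0, 0, 0, 0.12],
  [0, 0, 0, 0, 0, 0, 0.12],
  [0, 0, 0, 0, 0, 0, 0.12],
  [0, 0, 0, 0, 0, 0, 0.12],
  [0, 0, 0, 0, 0, 0, 0.12],
  [0, 0, 0, 0, 0, 0, 0.12],
  [0, 0, 0, 0, 0, 0, 0.12],
  [0, 0, 0, 0, 0, 0, 0.12],
  [0, 0, 0, 0, 0, 0, 0.047],
])

```text
clock: 10.35
tcp_pos: [0.4484, 0.0912, 0.1299]
eef_rot: [0.003, 0.993, 0.115, -0.005]
ft_force: [0.4, 0.4, -0.2]
width: 0.0933
gripper_force: 0.0
```

Call:
drive_tool([
  [0, 0.02, -0.0129, 0, 0, 0, 0],
  [0, 0.03, -0.0194, 0, 0, 0, 0],
  [0, 0.03, -0.0194, 0, 0, 0, 0],
  [0, 0.03, -0.0194, 0, 0, 0, 0],
  [0, 0.03, -0.0194, 0, 0, 0, 0],
  [0, 0.022, -0.014, 0, 0, 0, 0],
  [0, 0.0148, -0.0096, 0, 0, 0, 0],
  [0, 0, 0, 0, 0, 0, 0],
])

```text
clock: 11.02
tcp_pos: [0.5954, 0.2475, 0.127]
eef_rot: [0.002, 0.993, 0.12, -0.003]
ft_force: [-0.0, -0.2, 0.4]
width: 0.0935
gripper_force: 0.0
```

```bash
python3 - <<'E'
from h import *
go(.597,.2445,.06,13.5)
E
```

```text
turn [0.003 0.007 0.004] rows 0.1 shift after [ 0.9  3.3 67. ] mm | now [0.5954 0.2475 0.127 ] t 11.0167 w 0.09350812726759956
turn [-0.011  0.004 -3.137] rows 26.1 shift after [-0.9 -3.3 67. ] mm | now [0.5954 0.2475 0.127 ] t 11.0167 w 0.09350812726759956
```

Call:
drive_tool([
  [0, 0.0009, 0.003, 0.01, 0.003, 0.007, 0.004],
  [0, 0, 0, 0.025, 0, 0, 0],
  [0, 0, 0, 0.02, 0, 0, 0],
  [0, 0, 0, 0.008, 0, 0, 0],
  [0, 0, 0, 0.003, 0, 0, 0],
  [1, 0, 0, 0, 0, 0, 0],
  [1, 0, 0, 0, 0, 0, 0],
  [1, 0, 0, 0, 0, 0, 0],
  [1, 0, 0, 0, 0, 0, 0],
  [1, 0, 0, 0, 0, 0, 0],
  [1, 0, 0, 0, 0, 0, 0],
  [1, 0, 0, 0, 0, 0, 0],
])

```text
clock: 12.02
tcp_pos: [0.5965, 0.2416, 0.0645]
eef_rot: [-0.0, 0.993, 0.116, 0.001]
ft_force: [0.2, 1.0, 2.4]
width: 0.0512
gripper_force: 0.8
```

Call:
drive_tool([
  [1, 0, 0, 0, 0, 0, 0],
  [1, 0, 0, 0, 0, 0, 0],
  [1, 0, 0, 0, 0, 0, 0],
  [1, 0, 0, -0.005, 0, 0, 0],
  [1, 0, 0, -0.02, 0, 0, 0],
  [1, 0, 0, -0.03, 0, 0, 0],
  [1, 0, 0, -0.03, 0, 0, 0],
  [1, 0, 0, -0.02, 0, 0, 0],
  [1, 0, 0, 0, 0, 0, 0],
])

```text
clock: 12.77
tcp_pos: [0.5992, 0.2411, 0.1739]
eef_rot: [-0.0, 0.993, 0.115, 0.005]
ft_force: [1.0, -0.1, 0.4]
width: 0.0007
gripper_force: 0.0
```

```bash
python3 - <<'E'
from h import *
go(.624,-.162,.165,102.5)
find(["yellow_case","green_case"],("scene","top"))
E
```

```text
turn [ 0.008 -0.008 -1.558] rows 13.0 shift after [-398.9  -63.     8.9] mm | now [0.5992 0.2411 0.1739] t 12.7667 w 0.0007177146687733945
turn [-0.008 -0.008  1.584] rows 13.2 shift after [398.9  63.    8.9] mm | now [0.5992 0.2411 0.1739] t 12.7667 w 0.0007177146687733945
scene yellow_case 0.65 px [216. 260.] z [41.6 44.3 46.7] c 687.1 407.8 size 66.7 x 118.9 long axis deg 134.0
scene yellow_case 0.55 px [269. 248.] z [ 9.2 31.4 34.7] c 591.1 286.9 size 43.6 x 50.7 long axis deg 13.7
scene yellow_case 0.55 px [284. 344.] z [22.9 32.  34.4] c 399.8 513.6 size 50.5 x 110.5 long axis deg 32.6
scene green_case 0.83 px [274. 237.] z [43.9 64.  67. ] c 597.2 245.7 size 51.4 x 112.5 long axis deg 13.9
top yellow_case 0.94 px [206. 148.] z [38.1 43.6 48.1] c 678.0 418.1 size 68.4 x 152.4 long axis deg 135.8
top yellow_case 0.72 px [449. 221.] z [26.5 31.5 35.9] c 445.7 -317.2 size 49.4 x 112.7 long axis deg 95.6
top yellow_case 0.56 px [176. 237.] z [24.2 31.8 36.2] c 400.1 509.7 size 51.0 x 110.1 long axis deg 34.1
```

The grasp slipped: the fingers are fully shut and green still shows at its old place. I'll look before retrying.

```bash
python3 - <<'E'
from h import *
p,d=robot.camera("scene")
cv2.imwrite("pics/g1.png",cv2.resize(p[130:330,180:440,::-1],None,fx=3,fy=3))
E
```

```text
(no output)
```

View pics/g1.png

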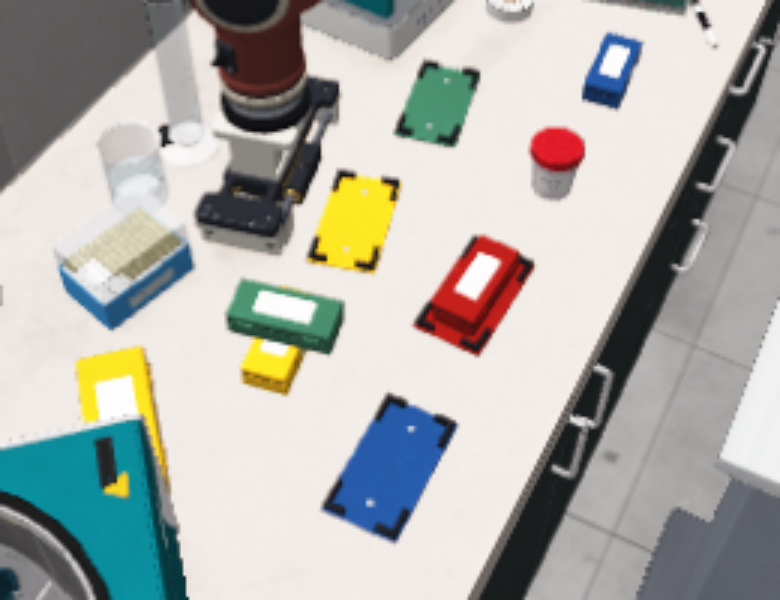

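The gripper is up and shut, and green still rests squarely on yellow (crop (285,310)). Red is seated in its nest at (480,285). Retrying with more force, and checking the grip before lifting.

Call:
drive_tool([
  [0, 0, 0, 0, 0, 0, 0],
  [0, 0, 0, 0, 0, 0, 0],
  [0, 0, 0, 0, 0, 0, 0],
  [0, 0, 0, 0, 0, 0, 0],
  [0, 0, 0, 0, 0, 0, 0],
  [0, 0, 0, 0, 0, 0, 0],
  [0, 0, 0, 0, 0, 0, 0],
  [0, 0, 0, 0, 0, 0, 0],
  [0, 0, 0, 0, 0, 0, 0],
  [0, 0, 0, 0, 0, 0, 0],
  [0, 0, 0, 0, 0, 0, 0],
  [0, 0, 0, 0, 0, 0, 0],
])

```text
clock: 14.12
tcp_pos: [0.5962, 0.2408, 0.1689]
eef_rot: [0.0, 0.993, 0.116, 0.0]
ft_force: [-0.3, 0.5, -0.1]
width: 0.0757
gripper_force: 0.0
```

```bash
python3 - <<'E'
from h import *
for i in range(3):
    robot.camera("top"); s=robot.get_state(); print(s["tcp_pos"],s["eef_rot"],s["joint_pos"])
go(.597,.245,.059,13.5)
E
```

```text
[0.59622058 0.2407936  0.1688366 ] [4.63759327e-04 9.93298940e-01 1.15571965e-01 3.49034104e-04] [-0.45114442  0.65000485  0.05671249  1.51037784 -0.0399533   0.98195002
 -1.72292896]
[0.59622716 0.24078813 0.16881395] [4.64792055e-04 9.93301975e-01 1.15545872e-01 3.47740268e-04] [-0.45114709  0.65003586  0.05673717  1.51038821 -0.03997243  0.98191277
 -1.72295359]
[0.59623105 0.24080303 0.16882607] [4.51601140e-04 9.93301492e-01 1.15550079e-01 3.47859813e-04] [-0.45113102  0.65003333  0.05669922  1.51035197 -0.03997422  0.98194276
 -1.72295947]
turn [ 0.001 -0.001 -0.004] rows 0.0 shift after [  1.7  -3.9 109.8] mm | now [0.5962 0.2408 0.1688] t 14.2667 w 0.08803976120832921
turn [-1.000e-03 -2.000e-03  3.138e+00] rows 26.1 shift after [ -1.7   3.9 109.8] mm | now [0.5962 0.2408 0.1688] t 14.2667 w 0.08803976120832921
```

Call:
drive_tool([
  [0, 0.0017, -0.0039, 0.01, 0, 0, 0],
  [0, 0, 0, 0.025, 0, 0, 0],
  [0, 0, 0, 0.03, 0, 0, 0],
  [0, 0, 0, 0.025, 0, 0, 0],
  [0, 0, 0, 0.015, 0, 0, 0],
  [0, 0, 0, 0.005, 0, 0, 0],
  [0, 0, 0, 0, 0, 0, 0],
  [0, 0, 0, 0, 0, 0, 0],
  [0, 0, 0, 0, 0, 0, 0],
], grip_force=45)

```text
clock: 15.02
tcp_pos: [0.5982, 0.2454, 0.0602]
eef_rot: [0.0, 0.993, 0.116, 0.002]
ft_force: [0.4, 0.6, 0.2]
width: 0.0929
gripper_force: 0.0
```

Call:
drive_tool([
  [1, 0, 0, 0, 0, 0, 0],
  [1, 0, 0, 0, 0, 0, 0],
  [1, 0, 0, 0, 0, 0, 0],
  [1, 0, 0, 0, 0, 0, 0],
  [1, 0, 0, 0, 0, 0, 0],
  [1, 0, 0, 0, 0, 0, 0],
  [1, 0, 0, 0, 0, 0, 0],
  [1, 0, 0, 0, 0, 0, 0],
  [1, 0, 0, 0, 0, 0, 0],
  [1, 0, 0, 0, 0, 0, 0],
  [1, 0, 0, 0, 0, 0, 0],
])

```text
clock: 15.93
tcp_pos: [0.5971, 0.2448, 0.0588]
eef_rot: [0.001, 0.993, 0.116, 0.0]
ft_force: [0.2, -0.9, 0.1]
width: 0.0492
gripper_force: 45.0
```

Call:
drive_tool([
  [1, 0, 0, -0.002, 0, 0, 0],
  [1, 0, 0, -0.004, 0, 0, 0],
  [1, 0, 0, -0.006, 0, 0, 0],
  [1, 0, 0, -0.008, 0, 0, 0],
])

```text
clock: 16.27
tcp_pos: [0.5967, 0.2448, 0.0789]
eef_rot: [0.001, 0.993, 0.116, -0.0]
ft_force: [0.6, -0.1, -1.7]
width: 0.0494
gripper_force: 45.0
```

```bash
python3 - <<'E'
from h import *
go(.624,-.162,.165,102.5)
find(["green_case"],("scene","top"))
E
```

```text
turn [ 0.000e+00  1.000e-03 -1.557e+00] rows 13.0 shift after [-403.1  -61.4  -86.1] mm | now [0.5967 0.2448 0.0789] t 16.2667 w 0.04941848663704297
turn [ 1.000e-03 -0.000e+00  1.584e+00] rows 13.2 shift after [403.1  61.4 -86.1] mm | now [0.5967 0.2448 0.0789] t 16.2667 w 0.04941848663704297
scene green_case 0.63 px [280. 235.] z [60.1 83.1 87.3] c 572.5 245.6 size 61.9 x 65.5 long axis deg 15.7
```

Green is held. Lift, turn, travel.

Call:
drive_tool([
  [1, 0, 0, -0.02, 0, 0, 0],
  [1, 0, 0, -0.03, 0, 0, 0],
  [1, 0, 0, -0.03, 0, 0, -0.06],
  [1, 0, 0, -0.006, 0, 0, -0.11],
  [1, 0, 0, 0, 0, 0, -0.12],
  [1, 0, 0, 0, 0, 0, -0.12],
  [1, 0, 0, 0, 0, 0, -0.12],
  [1, 0, 0, 0, 0, 0, -0.12],
  [1, 0, 0, 0, 0, 0, -0.12],
  [1, 0, 0, 0, 0, 0, -0.12],
  [1, 0, 0, 0, 0, 0, -0.12],
  [1, 0, 0, 0, 0, 0, -0.12],
])

```text
clock: 17.47
tcp_pos: [0.5967, 0.2447, 0.1644]
eef_rot: [0.001, 0.775, 0.632, -0.0]
ft_force: [0.2, -0.2, -2.3]
width: 0.0484
gripper_force: 45.0
```

Call:
drive_tool([
  [1, 0, 0, 0, 0, 0, -0.12],
  [1, 0, 0, 0, 0, 0, -0.12],
  [1, 0, 0, 0, 0, 0, -0.12],
  [1, -0.02, -0.003, 0, 0, 0, -0.067],
  [1, -0.0385, -0.0059, 0, 0, 0, 0],
  [1, -0.0385, -0.0059, 0, 0, 0, 0],
  [1, -0.0385, -0.0059, 0, 0, 0, 0],
  [1, -0.0385, -0.0059, 0, 0, 0, 0],
  [1, -0.0385, -0.0059, 0, 0, 0, 0],
  [1, -0.0385, -0.0059, 0, 0, 0, 0],
  [1, -0.0385, -0.0059, 0, 0, 0, 0],
  [1, -0.0385, -0.0059, 0, 0, 0, 0],
])

```text
clock: 18.47
tcp_pos: [0.6171, -0.0884, 0.1649]
eef_rot: [0.0, 0.626, 0.78, -0.0]
ft_force: [-0.8, 0.0, -1.3]
width: 0.0491
gripper_force: 45.0
```

Call:
drive_tool([
  [1, -0.035, -0.0055, 0, 0, 0, 0],
  [1, -0.02, -0.003, 0, 0, 0, 0],
  [1, -0.01, 0, 0, 0, 0, 0],
  [1, 0, 0, 0, 0, 0, 0],
  [1, 0, 0, 0, 0, 0, 0],
  [1, 0, 0, 0, 0, 0, 0],
])

```text
clock: 18.97
tcp_pos: [0.6235, -0.1478, 0.1652]
eef_rot: [-0.0, 0.624, 0.781, 0.001]
ft_force: [0.2, -0.1, -1.6]
width: 0.0492
gripper_force: 45.0
```

```bash
python3 - <<'E'
from h import *
go(.624,-.162,.035,102.5)
find(["green_case","green_nest"],("scene","top"))
E
```

```text
turn [ 0.001 -0.002  0.004] rows 0.0 shift after [-14.   -2.6 130.2] mm | now [ 0.6235 -0.1478  0.1652] t 18.9667 w 0.04917966371492317
turn [ 3.000e-03  2.000e-03 -3.138e+00] rows 26.1 shift after [ 14.    2.6 130.2] mm | now [ 0.6235 -0.1478  0.1652] t 18.9667 w 0.04917966371492317
scene green_case 0.83 px [325. 135.] z [151.3 170.8 173.8] c 623.3 -142.6 size 51.2 x 111.6 long axis deg 103.6
scene green_nest 0.96 px [324. 164.] z [ 2.5  5.8 10.8] c 627.3 -167.1 size 85.0 x 162.2 long axis deg 102.9
top green_case 0.58 px [391. 166.] z [159.7 170.3 174.6] c 615.6 -114.7 size 42.7 x 49.6 long axis deg 11.6
top green_nest 0.79 px [381. 172.] z [-0.6  4.8 12.7] c 615.6 -127.5 size 70.0 x 79.8 long axis deg 11.9
```

Call:
drive_tool([
  [1, -0.0075, -0.0026, 0, 0, 0, 0.004],
  [1, -0.0075, 0, 0.01, 0, 0, 0],
  [1, 0, 0, 0.03, 0, 0, 0],
  [1, 0, 0, 0.03, 0, 0, 0],
  [1, 0, 0, 0.025, 0, 0, 0],
  [1, 0, 0, 0.015, 0, 0, 0],
  [1, 0, 0, 0.008, 0, 0, 0],
  [1, 0, 0, 0, 0, 0, 0],
  [1, 0, 0, 0, 0, 0, 0],
  [1, 0, 0, 0, 0, 0, 0],
])

```text
clock: 20.1
tcp_pos: [0.6252, -0.1672, 0.0484]
eef_rot: [0.002, 0.628, 0.778, 0.001]
ft_force: [-0.1, 0.2, -1.6]
width: 0.0492
gripper_force: 45.0
```

```bash
python3 - <<'E'
from h import *
go(.624,-.163,.032,102.5)
find(["green_case","green_nest"],("scene",))
p,d=robot.camera("scene")
cv2.imwrite("pics/g2.png",cv2.resize(p[100:220,250:410,::-1],None,fx=4,fy=4,interpolation=cv2.INTER_CUBIC))
E
```

```text
turn [ 0.003  0.002 -0.005] rows 0.1 shift after [ 4.4 -0.2 16.4] mm | now [ 0.6252 -0.1672  0.0484] t 20.1 w 0.04915540887280947
turn [ 3.000e-03 -5.000e-03  3.137e+00] rows 26.1 shift after [-4.4  0.2 16.4] mm | now [ 0.6252 -0.1672  0.0484] t 20.1 w 0.04915540887280947
scene green_case 0.88 px [324. 162.] z [36.2 54.4 57.1] c 625.6 -166.3 size 48.7 x 111.0 long axis deg 101.9
scene green_nest 0.63 px [328. 170.] z [ 2.3  5.6 15. ] c 623.6 -159.9 size 85.4 x 143.0 long axis deg 98.6
```

View pics/g2.png

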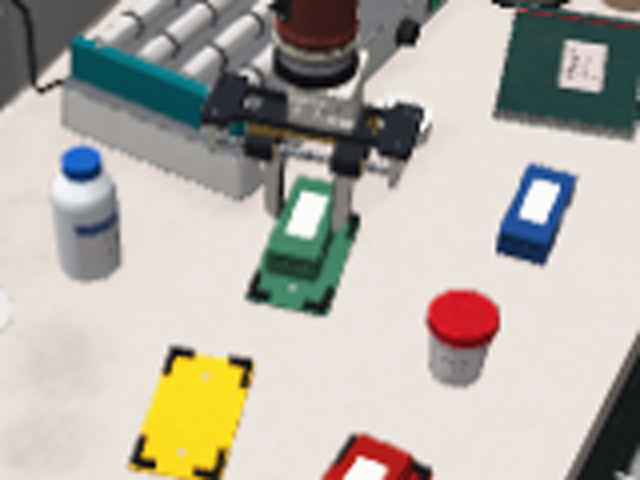

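```bash
python3 - <<'E'
from h import *
go(.624,-.163,.032,102.5)
p,d=robot.camera("scene"); C=cloud("scene",d).reshape(-1,3)
import cv2
p,d=robot.camera("top"); T=cloud("top",d).reshape(-1,3)
for y in np.arange(-.32,-.04,.03):
    o=[]
    for x in np.arange(.64,.80,.02):
        Q=np.r_[C,T]; q=Q[(abs(Q[:,0]-x)<.01)&(abs(Q[:,1]-y)<.015)&(Q[:,2]<.2),2]
        o.append(int(1000*np.percentile(q,90)) if len(q) else -1)
    print("%.2f"%y,o)
E
```

```text
turn [ 0.003  0.002 -0.004] rows 0.0 shift after [ 4.   0.1 16.4] mm | now [ 0.6248 -0.1669  0.0484] t 20.3 w 0.04916504032624161
turn [ 3.000e-03 -4.000e-03  3.137e+00] rows 26.1 shift after [-4.  -0.1 16.4] mm | now [ 0.6248 -0.1669  0.0484] t 20.3 w 0.04916504032624161
-0.32 [3, 2, 4, 60, 65, 101, 102, 94, 103]
-0.29 [-1, 2, 5, 60, 64, 102, 105, 90, 102]
-0.26 [-1, -1, 4, 15, 65, 100, 102, 64, 102]
-0.23 [55, -1, 11, 31, 95, 107, 108, 105, 107]
-0.20 [58, 58, 4, 10, 61, 62, 62, 60, 59]
-0.17 [83, 172, 173, 177, 177, 3, 4, 4, 3]
-0.14 [172, 173, 176, 177, 177, 4, 3, 3, 4]
-0.11 [54, 155, 171, 175, 4, 4, 3, 4, 5]
-0.08 [11, 3, 3, 4, 4, 4, 3, 108, 132]
-0.05 [4, 3, 3, 4, 4, 4, 32, 120, 132]
```

Body corner clears the mixer (62 mm high there, body at 91 mm or above). Lowering.

Call:
drive_tool([
  [1, 0.003, 0, 0.004, 0.003, 0.002, -0.004],
  [1, 0, 0, 0.005, 0, 0, 0],
  [1, 0, 0, 0.004, 0, 0, 0],
  [1, 0, 0, 0.002, 0, 0, 0],
  [1, 0, 0, 0, 0, 0, 0],
  [1, 0, 0, 0, 0, 0, 0],
  [1, 0, 0, 0, 0, 0, 0],
])

```text
clock: 20.98
tcp_pos: [0.6234, -0.1638, 0.0321]
eef_rot: [-0.001, 0.626, 0.78, -0.001]
ft_force: [-0.8, -0.4, -0.7]
width: 0.049
gripper_force: 45.0
```

```bash
python3 - <<'E'
from h import *
go(.624,-.163,.032,102.5)
find(["green_case"],("scene",))
E
```

```text
turn [-0.002 -0.001 -0.   ] rows 0.0 shift after [0.7 0.7 0.1] mm | now [ 0.6234 -0.1638  0.0321] t 20.9833 w 0.049016321967982585
turn [-2.000e-03  4.000e-03  3.141e+00] rows 26.2 shift after [-0.7 -0.7  0.1] mm | now [ 0.6234 -0.1638  0.0321] t 20.9833 w 0.049016321967982585
scene green_case 0.81 px [324. 161.] z [ 8.8 37.3 41. ] c 625.5 -164.2 size 50.3 x 118.7 long axis deg 102.6
scene green_case 0.46 px [382. 152.] z [15.2 31.9 35.3] c 445.0 -318.0 size 51.7 x 114.8 long axis deg 95.9
```

Call:
drive_tool([
  [0, 0, 0, 0.0005, 0, 0, 0],
  [0, 0, 0, 0, 0, 0, 0],
  [0, 0, 0, 0, 0, 0, 0],
  [0, 0, 0, 0, 0, 0, 0],
  [0, 0, 0, 0, 0, 0, 0],
  [0, 0, 0, 0, 0, 0, 0],
  [0, 0, 0, -0.02, 0, 0, 0],
  [0, 0, 0, -0.035, 0, 0, 0],
  [0, 0, 0, -0.035, 0, 0, 0],
  [0, 0, 0, -0.01, 0, 0, 0],
  [0, 0, 0, 0, 0, 0, 0],
])

```text
clock: 22.0
tcp_pos: [0.6262, -0.1641, 0.1357]
eef_rot: [0.002, 0.626, 0.78, 0.001]
ft_force: [0.0, -1.0, 0.1]
width: 0.0929
gripper_force: 0.0
```

```bash
python3 - <<'E'
from h import *
find(["green_case","blue_case","yellow_case"],("scene","top"))
go(.445,-.317,.12,95.6)
E
```

```text
scene green_case 0.65 px [326. 160.] z [17.3 36.9 39.8] c 624.3 -162.3 size 50.8 x 114.5 long axis deg 101.2
scene green_case 0.44 px [338. 228.] z [13.7 36.3 39.2] c 450.6 94.1 size 51.0 x 114.5 long axis deg 88.6
scene blue_case 0.67 px [383. 150.] z [21.9 32.  35.5] c 447.1 -315.0 size 48.4 x 109.8 long axis deg 93.6
scene yellow_case 0.81 px [219. 262.] z [32.6 44.1 46.9] c 682.9 413.9 size 69.5 x 141.9 long axis deg 134.0
scene yellow_case 0.67 px [286. 345.] z [20.3 31.8 34.2] c 399.9 513.1 size 50.8 x 111.0 long axis deg 31.9
scene yellow_case 0.58 px [272. 240.] z [12.9 32.4 35.3] c 598.6 252.1 size 51.4 x 113.1 long axis deg 100.9
top green_case 0.89 px [396. 168.] z [30.6 35.8 40.4] c 617.2 -139.6 size 49.2 x 62.7 long axis deg 102.8
top blue_case 0.55 px [265. 175.] z [26.5 31.9 36.4] c 596.3 251.5 size 51.6 x 110.9 long axis deg 100.2
top blue_case 0.53 px [318. 214.] z [-0.1  5.  13.3] c 449.7 94.0 size 79.2 x 140.0 long axis deg 87.4
top yellow_case 0.89 px [210. 145.] z [31.6 43.6 47.9] c 677.8 417.8 size 69.7 x 152.0 long axis deg 135.0
top yellow_case 0.72 px [176. 237.] z [12.1 31.4 36.1] c 400.0 510.2 size 50.9 x 109.9 long axis deg 32.8
top yellow_case 0.70 px [262. 174.] z [27.3 32.  36.4] c 596.3 251.6 size 51.6 x 111.6 long axis deg 100.2
turn [-0.005 -0.002  0.12 ] rows 1.0 shift after [-135.2 -192.    10.2] mm | now [ 0.6229 -0.1638  0.1302] t 22.4 w 0.09338643904726636
turn [ 3.000e-03 -7.000e-03 -3.021e+00] rows 25.2 shift after [135.2 192.   10.2] mm | now [ 0.6229 -0.1638  0.1302] t 22.4 w 0.09338643904726636
```

Call:
drive_tool([
  [0, 0, 0, 0, 0, 0, 0.06],
  [0, -0.014, -0.019, 0, 0, 0, 0.06],
  [0, -0.02, -0.0285, 0, 0, 0, 0],
  [0, -0.02, -0.0285, 0, 0, 0, 0],
  [0, -0.02, -0.0285, 0, 0, 0, 0],
  [0, -0.02, -0.0285, 0, 0, 0, 0],
  [0, -0.02, -0.0285, 0, 0, 0, 0],
  [0, -0.015, -0.02, 0.02, 0, 0, 0],
  [0, -0.006, -0.008, 0.02, 0, 0, 0],
  [0, 0, 0, 0, 0, 0, 0],
  [0, 0, 0, 0, 0, 0, 0],
  [0, 0, 0, 0, 0, 0, 0],
])

```text
clock: 23.4
tcp_pos: [0.451, -0.3165, 0.0927]
eef_rot: [-0.001, 0.671, 0.742, 0.0]
ft_force: [0.3, 0.6, -0.4]
width: 0.0931
gripper_force: 0.0
```

```bash
python3 - <<'E'
from h import *
go(.4455,-.317,.028,95.3)
E
```

```text
turn [-0.    -0.001  0.008] rows 0.1 shift after [ 0.  -5.6 64.7] mm | now [ 0.451  -0.3165  0.0927] t 23.4 w 0.09305777486749657
turn [ 2.000e-03 -0.000e+00 -3.134e+00] rows 26.1 shift after [-0.   5.6 64.7] mm | now [ 0.451  -0.3165  0.0927] t 23.4 w 0.09305777486749657
```

Call:
drive_tool([
  [0, 0, -0.0056, 0.01, 0, 0, 0.008],
  [0, 0, 0, 0.02, 0, 0, 0],
  [0, 0, 0, 0.02, 0, 0, 0],
  [0, 0, 0, 0.01, 0, 0, 0],
  [0, 0, 0, 0.0045, 0, 0, 0],
  [0, 0, 0, 0, 0, 0, 0],
  [0, 0, 0, 0, 0, 0, 0],
])

```text
clock: 23.98
tcp_pos: [0.4446, -0.318, 0.0283]
eef_rot: [-0.0, 0.674, 0.739, -0.0]
ft_force: [0.3, -0.2, 0.2]
width: 0.0928
gripper_force: 0.0
```

Call:
drive_tool([
  [1, 0, 0, 0, 0, 0, 0],
  [1, 0, 0, 0, 0, 0, 0],
  [1, 0, 0, 0, 0, 0, 0],
  [1, 0, 0, 0, 0, 0, 0],
  [1, 0, 0, 0, 0, 0, 0],
  [1, 0, 0, 0, 0, 0, 0],
  [1, 0, 0, 0, 0, 0, 0],
  [1, 0, 0, 0, 0, 0, 0],
  [1, 0, 0, 0, 0, 0, 0],
  [1, 0, 0, 0, 0, 0, 0],
  [1, 0, 0, 0, 0, 0, 0],
])

```text
clock: 24.9
tcp_pos: [0.4436, -0.3183, 0.0276]
eef_rot: [-0.001, 0.675, 0.738, -0.001]
ft_force: [0.8, 0.1, 0.9]
width: 0.0492
gripper_force: 45.0
```

Call:
drive_tool([
  [1, 0, 0, -0.002, 0, 0, 0],
  [1, 0, 0, -0.004, 0, 0, 0],
  [1, 0, 0, -0.006, 0, 0, 0],
  [1, 0, 0, -0.008, 0, 0, 0],
])

```text
clock: 25.23
tcp_pos: [0.4429, -0.3181, 0.0477]
eef_rot: [-0.002, 0.675, 0.738, -0.001]
ft_force: [-0.1, -0.8, -1.1]
width: 0.0488
gripper_force: 45.0
```

```bash
python3 - <<'E'
from h import *
go(.432,.323,.165,92.3)
find(["blue_case"],("scene",))
E
```

```text
turn [-0.004 -0.001  0.05 ] rows 0.4 shift after [ 641.    14.9 -117.3] mm | now [ 0.4429 -0.3181  0.0477] t 25.2333 w 0.04883120061545435
turn [ 2.000e-03 -6.000e-03 -3.092e+00] rows 25.8 shift after [-641.   -14.9 -117.3] mm | now [ 0.4429 -0.3181  0.0477] t 25.2333 w 0.04883120061545435
scene blue_case 0.53 px [273. 244.] z [19.5 32.7 35.4] c 597.0 254.6 size 49.8 x 108.6 long axis deg 100.1
scene blue_case 0.51 px [384. 149.] z [32.4 51.1 54.7] c 443.7 -312.9 size 50.4 x 110.9 long axis deg 96.5
```

Call:
drive_tool([
  [1, 0, 0, -0.02, 0, 0, 0.05],
  [1, 0, 0, -0.03, 0, 0, 0],
  [1, 0, 0, -0.03, 0, 0, 0],
  [1, 0, 0.01, -0.03, 0, 0, 0],
  [1, 0.02, 0.02, -0.0075, 0, 0, 0],
  [1, 0.03, 0.015, 0, 0, 0, 0],
  [1, 0.038, 0, 0, 0, 0, 0],
  [1, 0.038, 0, 0, 0, 0, 0],
  [1, 0.038, 0, 0, 0, 0, 0],
  [1, 0.038, 0, 0, 0, 0, 0],
  [1, 0.038, 0, 0, 0, 0, 0],
  [1, 0.038, 0, 0, 0, 0, 0],
])

```text
clock: 26.33
tcp_pos: [0.4771, -0.0371, 0.1654]
eef_rot: [-0.001, 0.693, 0.721, -0.001]
ft_force: [1.1, 0.9, -0.8]
width: 0.0492
gripper_force: 45.0
```

Call:
drive_tool([
  [1, 0.038, 0, 0, 0, 0, 0],
  [1, 0.038, 0, 0, 0, 0, 0],
  [1, 0.038, 0, 0, 0, 0, 0],
  [1, 0.038, 0, 0, 0, 0, 0],
  [1, 0.038, 0, 0, 0, 0, 0],
  [1, 0.038, 0, 0, 0, 0, 0],
  [1, 0.038, 0, 0, 0, 0, 0],
  [1, 0.037, -0.01, 0, 0, 0, 0],
  [1, 0.03, -0.015, 0, 0, 0, 0],
  [1, 0.02, -0.005, 0, 0, 0, 0],
  [1, 0, 0, 0, 0, 0, 0],
  [1, 0, 0, 0, 0, 0, 0],
])

```text
clock: 27.33
tcp_pos: [0.4327, 0.3138, 0.1655]
eef_rot: [-0.001, 0.692, 0.722, -0.001]
ft_force: [1.0, -0.6, -0.9]
width: 0.049
gripper_force: 45.0
```

```bash
python3 - <<'E'
from h import *
find(["blue_case","blue_nest"],("scene",))
go(.432,.323,.045,92.3)
E
```

```text
scene blue_case 0.87 px [308. 260.] z [153.9 170.2 172.6] c 433.8 317.5 size 51.6 x 107.3 long axis deg 92.8
scene blue_nest 0.57 px [310. 285.] z [2.2 4.8 9.5] c 434.4 320.0 size 83.6 x 149.0 long axis deg 91.6
turn [-0.002  0.001 -0.003] rows 0.0 shift after [ 12.4  -2.  120.2] mm | now [0.4344 0.3107 0.1652] t 27.4833 w 0.048627787234335966
turn [2.000e-03 4.000e-03 3.138e+00] rows 26.2 shift after [-12.4   2.  120.2] mm | now [0.4344 0.3107 0.1652] t 27.4833 w 0.048627787234335966
```

Call:
drive_tool([
  [1, 0.005, -0.002, 0.005, 0, 0, -0.003],
  [1, 0.0055, 0, 0.02, 0, 0, 0],
  [1, 0, 0, 0.03, 0, 0, 0],
  [1, 0, 0, 0.03, 0, 0, 0],
  [1, 0, 0, 0.02, 0, 0, 0],
  [1, 0, 0, 0.01, 0, 0, 0],
  [1, 0, 0, 0.005, 0, 0, 0],
  [1, 0, 0, 0, 0, 0, 0],
  [1, 0, 0, 0, 0, 0, 0],
  [1, 0, 0, 0, 0, 0, 0],
  [1, 0, 0, 0, 0, 0, 0],
])

```text
clock: 28.4
tcp_pos: [0.4316, 0.3238, 0.0467]
eef_rot: [-0.001, 0.692, 0.722, 0.001]
ft_force: [0.6, 0.3, -0.7]
width: 0.0488
gripper_force: 45.0
```

```bash
python3 - <<'E'
from h import *
go(.432,.3215,.032,92.3)
find(["blue_case","blue_nest"],("scene",))
p,d=robot.camera("scene")
cv2.imwrite("pics/b2.png",cv2.resize(p[220:340,220:400,::-1],None,fx=4,fy=4,interpolation=cv2.INTER_CUBIC))
E
```

```text
turn [-0.    -0.002  0.002] rows 0.0 shift after [-2.3  0.3 14.7] mm | now [0.4316 0.3238 0.0467] t 28.4 w 0.04878758907706807
turn [ 3.000e-03 -1.000e-03 -3.139e+00] rows 26.2 shift after [ 2.3 -0.3 14.7] mm | now [0.4316 0.3238 0.0467] t 28.4 w 0.04878758907706807
scene blue_case 0.96 px [306. 285.] z [32.4 50.9 53.8] c 430.6 333.9 size 51.5 x 95.4 long axis deg 90.8
scene blue_case 0.31 px [362. 183.] z [21.2 69.6 74.5] c 440.1 -97.3 size 59.5 x 60.0 long axis deg 113.0
scene blue_nest 0.57 px [312. 298.] z [ 1.8  4.7 12.2] c 432.9 335.9 size 83.1 x 117.4 long axis deg 90.5
```

View pics/b2.png

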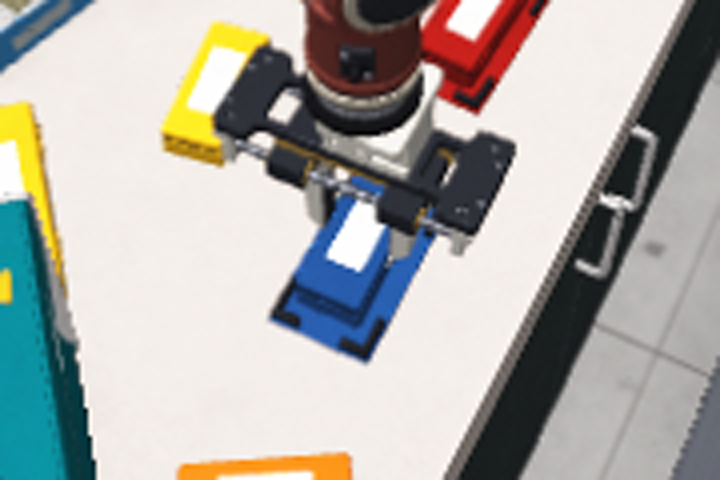

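Blue hovers between the guides (crop (345,250)), with the near guides clear at (285,300) and (365,340). Lowering and releasing.

Call:
drive_tool([
  [1, -0.0023, 0, 0.004, 0, 0, 0.002],
  [1, 0, 0, 0.005, 0, 0, 0],
  [1, 0, 0, 0.004, 0, 0, 0],
  [1, 0, 0, 0.0015, 0, 0, 0],
  [1, 0, 0, 0, 0, 0, 0],
  [1, 0, 0, 0, 0, 0, 0],
])

```text
clock: 29.1
tcp_pos: [0.4306, 0.3205, 0.0315]
eef_rot: [-0.001, 0.692, 0.721, -0.001]
ft_force: [-1.2, -1.8, 8.6]
width: 0.0489
gripper_force: 45.0
```

```bash
python3 - <<'E'
from h import *
go(.432,.3215,.032,92.3)
find(["blue_case"],("scene",))
E
```

```text
turn [-0.003  0.001  0.001] rows 0.0 shift after [ 0.9  1.5 -0.5] mm | now [0.4306 0.3205 0.0315] t 29.1 w 0.048911975718755635
turn [-1.000e-03 -5.000e-03 -3.141e+00] rows 26.2 shift after [-0.9 -1.5 -0.5] mm | now [0.4306 0.3205 0.0315] t 29.1 w 0.048911975718755635
scene blue_case 0.58 px [308. 284.] z [19.4 36.4 39.1] c 430.4 330.8 size 49.1 x 96.1 long axis deg 93.5
```

Call:
drive_tool([
  [0, 0, 0, 0, 0, 0, 0],
  [0, 0, 0, 0, 0, 0, 0],
  [0, 0, 0, 0, 0, 0, 0],
  [0, 0, 0, 0, 0, 0, 0],
  [0, 0, 0, 0, 0, 0, 0],
  [0, 0, 0, 0, 0, 0, 0],
  [0, 0, 0, -0.02, 0, 0, 0],
  [0, 0, 0, -0.03, 0, 0, 0],
  [0, 0, 0, -0.03, 0, 0, 0],
  [0, 0, 0, -0.01, 0, 0, 0],
  [0, 0, 0, 0, 0, 0, 0],
  [0, 0, 0, 0, 0, 0, 0],
])

```text
clock: 30.2
tcp_pos: [0.431, 0.3206, 0.1207]
eef_rot: [-0.001, 0.693, 0.721, -0.001]
ft_force: [-0.1, -0.9, -0.3]
width: 0.0932
gripper_force: 0.0
```

```bash
python3 - <<'E'
from h import *
find(["blue_case","yellow_case"],("scene",))
go(.5965,.2515,.1,100.4)
E
```

```text
scene blue_case 0.58 px [310. 281.] z [20.9 36.1 38.7] c 430.4 322.2 size 50.2 x 112.8 long axis deg 91.2
scene yellow_case 0.96 px [267. 246.] z [ 5.3 31.9 35.3] c 596.6 266.7 size 51.4 x 83.4 long axis deg 101.9
scene yellow_case 0.56 px [285. 346.] z [23.  32.  34.3] c 400.9 514.1 size 51.2 x 108.7 long axis deg 32.8
scene yellow_case 0.55 px [216. 260.] z [40.3 44.  46.5] c 680.9 416.2 size 69.4 x 144.3 long axis deg 133.9
turn [-0.005  0.001 -0.141] rows 1.2 shift after [-97.3 151.2  19.2] mm | now [0.4302 0.3199 0.1192] t 30.35 w 0.09280697012195481
turn [2.000e-03 8.000e-03 3.001e+00] rows 25.0 shift after [  97.3 -151.2   19.2] mm | now [0.4302 0.3199 0.1192] t 30.35 w 0.09280697012195481
```

Call:
drive_tool([
  [0, 0, 0, 0, -0.005, 0, -0.07],
  [0, 0, 0, 0, 0, 0, -0.071],
  [0, -0.013, 0.021, 0, 0, 0, 0],
  [0, -0.02, 0.031, 0, 0, 0, 0],
  [0, -0.02, 0.031, 0, 0, 0, 0],
  [0, -0.02, 0.031, 0, 0, 0, 0],
  [0, -0.015, 0.023, 0.01, 0, 0, 0],
  [0, -0.0093, 0.0142, 0.01, 0, 0, 0],
  [0, 0, 0, 0, 0, 0, 0],
  [0, 0, 0, 0, 0, 0, 0],
  [0, 0, 0, 0, 0, 0, 0],
  [0, 0, 0, 0, 0, 0, 0],
])

```text
clock: 31.35
tcp_pos: [0.5957, 0.2545, 0.1015]
eef_rot: [-0.0, 0.639, 0.769, 0.001]
ft_force: [0.0, 0.7, -1.3]
width: 0.0929
gripper_force: 0.0
```

```bash
python3 - <<'E'
from h import *
go(.5965,.2515,.028,100.6)
E
```

```text
turn [ 0.002 -0.002  0.   ] rows 0.0 shift after [-3.1  0.2 73.5] mm | now [0.5957 0.2545 0.1015] t 31.35 w 0.0928674891000494
turn [ 3.000e-03  2.000e-03 -3.142e+00] rows 26.2 shift after [ 3.1 -0.2 73.5] mm | now [0.5957 0.2545 0.1015] t 31.35 w 0.0928674891000494
```

Call:
drive_tool([
  [0, -0.0031, 0, 0.01, 0, 0, 0],
  [0, 0, 0, 0.025, 0, 0, 0],
  [0, 0, 0, 0.02, 0, 0, 0],
  [0, 0, 0, 0.012, 0, 0, 0],
  [0, 0, 0, 0.0065, 0, 0, 0],
  [0, 0, 0, 0, 0, 0, 0],
  [0, 0, 0, 0, 0, 0, 0],
])

```text
clock: 31.93
tcp_pos: [0.5983, 0.2501, 0.0281]
eef_rot: [0.001, 0.64, 0.769, 0.001]
ft_force: [-0.3, 0.5, 0.3]
width: 0.0931
gripper_force: 0.0
```

Call:
drive_tool([
  [1, 0, 0, 0, 0, 0, 0],
  [1, 0, 0, 0, 0, 0, 0],
  [1, 0, 0, 0, 0, 0, 0],
  [1, 0, 0, 0, 0, 0, 0],
  [1, 0, 0, 0, 0, 0, 0],
  [1, 0, 0, 0, 0, 0, 0],
  [1, 0, 0, 0, 0, 0, 0],
  [1, 0, 0, 0, 0, 0, 0],
  [1, 0, 0, 0, 0, 0, 0],
  [1, 0, 0, 0, 0, 0, 0],
  [1, 0, 0, 0, 0, 0, 0],
])

```text
clock: 32.85
tcp_pos: [0.5983, 0.2496, 0.0278]
eef_rot: [0.001, 0.64, 0.768, 0.001]
ft_force: [0.5, 0.6, 0.9]
width: 0.0494
gripper_force: 45.0
```

Call:
drive_tool([
  [1, 0, 0, -0.002, 0, 0, 0],
  [1, 0, 0, -0.004, 0, 0, 0],
  [1, 0, 0, -0.006, 0, 0, 0],
  [1, 0, 0, -0.02, 0, 0, 0],
  [1, 0, 0, -0.03, 0, 0, 0],
  [1, 0, 0, -0.02, 0, 0, 0],
  [1, 0, 0, 0, 0, 0, 0],
  [1, 0, 0, 0, 0, 0, 0],
])

```text
clock: 33.52
tcp_pos: [0.5986, 0.2499, 0.1112]
eef_rot: [0.001, 0.64, 0.768, 0.002]
ft_force: [0.2, 0.1, -1.1]
width: 0.049
gripper_force: 45.0
```

```bash
python3 - <<'E'
from h import *
for n in("top","scene"):
    p,d=robot.camera(n);C=cloud(n,d)
    h=cv2.cvtColor(p,cv2.COLOR_RGB2HSV)
    # yellow nest plate + black guides: points near its place, 1..14mm high
    m=(np.hypot(C[...,0]-.619,C[...,1]-.063)<.1)&(C[...,2]<.018)&((h[...,1]>150)|(h[...,2]<70))
    Q=(C[m][:,:2]*1000).astype(np.float32); print(n,len(Q),cv2.minAreaRect(Q),Q.mean(0))
go(.619,.063,.11,105)
find(["yellow_case","yellow_nest"])
E
```

```text
top 1020 ((619.3732299804688, 61.487945556640625), (77.7243423461914, 138.61512756347656), 14.359883308410645) [619.159     61.514732]
scene 288 ((615.403076171875, 63.352333068847656), (72.9984130859375, 138.19871520996094), 16.455528259277344) [603.526    54.57222]
turn [ 0.     0.001 -0.08 ] rows 0.7 shift after [-185.1  -26.9   -1.4] mm | now [0.5971 0.2487 0.1086] t 33.6167 w 0.04869628849453938
turn [ 1.000e-03 -0.000e+00  3.062e+00] rows 25.5 shift after [185.1  26.9  -1.4] mm | now [0.5971 0.2487 0.1086] t 33.6167 w 0.04869628849453938
top yellow_case 0.95 px [210. 146.] z [38.6 43.9 48.3] c 677.7 417.6 size 67.5 x 152.0 long axis deg 134.6
top yellow_case 0.72 px [178. 238.] z [15.1 31.6 36. ] c 400.2 510.4 size 51.3 x 109.4 long axis deg 32.7
top yellow_nest 0.76 px [326. 168.] z [ 0.1  4.5 10.2] c 618.7 62.6 size 80.8 x 140.8 long axis deg 106.0
scene yellow_case 0.85 px [285. 345.] z [19.9 31.8 34.3] c 399.9 513.3 size 50.1 x 110.6 long axis deg 32.3
scene yellow_case 0.69 px [220. 261.] z [41.3 44.4 46.8] c 697.2 399.5 size 69.3 x 97.9 long axis deg 133.4
scene yellow_case 0.64 px [268. 228.] z [ 95.8 112.7 115.3] c 594.7 260.2 size 51.5 x 92.8 long axis deg 98.2
scene yellow_nest 0.90 px [303. 202.] z [ 3.   5.9 12.2] c 620.5 61.6 size 83.2 x 143.1 long axis deg 105.9
```

Call:
drive_tool([
  [1, 0, 0, 0, 0, 0, -0.08],
  [1, -0.02, -0.0029, 0, 0, 0, 0],
  [1, -0.036, -0.0053, 0, 0, 0, 0],
  [1, -0.036, -0.0053, 0, 0, 0, 0],
  [1, -0.036, -0.0053, 0, 0, 0, 0],
  [1, -0.034, -0.005, 0, 0, 0, 0],
  [1, -0.018, -0.0024, 0, 0, 0, 0],
  [1, -0.007, -0.0005, 0, 0, 0, 0],
  [1, 0, 0, 0, 0, 0, 0],
  [1, 0, 0, 0, 0, 0, 0],
  [1, 0, 0, 0, 0, 0, 0],
])

```text
clock: 34.83
tcp_pos: [0.6202, 0.0655, 0.1098]
eef_rot: [-0.0, 0.607, 0.795, 0.002]
ft_force: [1.0, -0.3, -1.9]
width: 0.049
gripper_force: 45.0
```

```bash
python3 - <<'E'
from h import *
go(.619,.0605,.045,105)
E
```

```text
turn [ 0.003 -0.003  0.004] rows 0.0 shift after [-4.6 -2.5 64.8] mm | now [0.6202 0.0655 0.1098] t 34.8333 w 0.04895350939739076
turn [ 0.004  0.005 -3.138] rows 26.1 shift after [ 4.6  2.5 64.8] mm | now [0.6202 0.0655 0.1098] t 34.8333 w 0.04895350939739076
```

Call:
drive_tool([
  [1, -0.003, -0.0015, 0.01, 0, 0, 0.004],
  [1, 0, 0, 0.02, 0, 0, 0],
  [1, 0, 0, 0.02, 0, 0, 0],
  [1, 0, 0, 0.01, 0, 0, 0],
  [1, 0, 0, 0.004, 0, 0, 0],
  [1, 0, 0, 0, 0, 0, 0],
  [1, 0, 0, 0, 0, 0, 0],
  [1, 0, 0, 0, 0, 0, 0],
])

```text
clock: 35.5
tcp_pos: [0.621, 0.0593, 0.0467]
eef_rot: [0.001, 0.61, 0.792, 0.002]
ft_force: [-0.3, 1.5, -1.5]
width: 0.0491
gripper_force: 45.0
```

```bash
python3 - <<'E'
from h import *
go(.619,.0605,.032,105)
find(["yellow_case"],("scene",))
p,d=robot.camera("scene")
cv2.imwrite("pics/y2.png",cv2.resize(p[140:260,220:400,::-1],None,fx=4,fy=4,interpolation=cv2.INTER_CUBIC))
E
```

```text
turn [ 0.005 -0.    -0.004] rows 0.1 shift after [ 1.7 -1.6 14.7] mm | now [0.621  0.0593 0.0467] t 35.5 w 0.049099876154269896
turn [-0.    -0.008  3.138] rows 26.1 shift after [-1.7  1.6 14.7] mm | now [0.621  0.0593 0.0467] t 35.5 w 0.049099876154269896
scene yellow_case 0.82 px [297. 198.] z [30.6 51.3 54.5] c 619.4 64.4 size 51.1 x 111.5 long axis deg 102.5
scene yellow_case 0.69 px [286. 345.] z [20.2 31.8 34.3] c 399.9 513.2 size 51.8 x 110.6 long axis deg 31.8
scene yellow_case 0.58 px [218. 261.] z [39.7 44.1 46.7] c 681.9 415.0 size 69.4 x 143.5 long axis deg 134.3
```

View pics/y2.png

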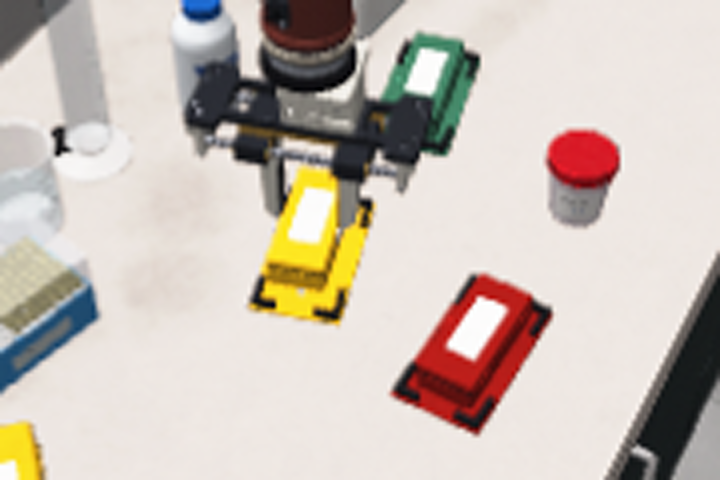

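Yellow hovers squarely over its nest (crop (305,235)), and red at (475,345) and green at (430,90) sit in theirs. Lowering and releasing.

Call:
drive_tool([
  [1, 0, -0.0015, 0.004, 0.003, 0, -0.004],
  [1, 0, 0, 0.005, 0, 0, 0],
  [1, 0, 0, 0.004, 0, 0, 0],
  [1, 0, 0, 0.0015, 0, 0, 0],
  [1, 0, 0, 0, 0, 0, 0],
  [1, 0, 0, 0, 0, 0, 0],
  [1, 0, 0, 0, 0, 0, 0],
])

```text
clock: 36.23
tcp_pos: [0.6181, 0.0581, 0.0316]
eef_rot: [-0.0, 0.609, 0.793, -0.001]
ft_force: [-1.4, 0.4, 6.2]
width: 0.0485
gripper_force: 45.0
```

```bash
python3 - <<'E'
from h import *
go(.619,.0605,.032,105)
find(["yellow_case"],("scene",))
E
```

```text
turn [-0.002  0.     0.   ] rows 0.0 shift after [ 2.1  1.5 -0.4] mm | now [0.6181 0.0581 0.0316] t 36.2333 w 0.048529333176757096
turn [-1.000e-03 -3.000e-03 -3.141e+00] rows 26.2 shift after [-2.1 -1.5 -0.4] mm | now [0.6181 0.0581 0.0316] t 36.2333 w 0.048529333176757096
scene yellow_case 0.97 px [216. 260.] z [41.2 44.1 46.4] c 683.4 413.5 size 69.7 x 144.5 long axis deg 134.3
scene yellow_case 0.61 px [296. 201.] z [19.  36.6 39.7] c 618.8 60.7 size 49.8 x 115.2 long axis deg 105.2
scene yellow_case 0.56 px [287. 348.] z [20.6 31.9 34.3] c 400.4 513.1 size 50.6 x 110.5 long axis deg 33.2
```

Seated at 36 mm with contact force. Release and retract high.

Call:
drive_tool([
  [0, 0, 0, 0, 0, 0, 0],
  [0, 0, 0, 0, 0, 0, 0],
  [0, 0, 0, 0, 0, 0, 0],
  [0, 0, 0, 0, 0, 0, 0],
  [0, 0, 0, 0, 0, 0, 0],
  [0, 0, 0, 0, 0, 0, 0],
  [0, 0, 0, -0.02, 0, 0, 0],
  [0, 0, 0, -0.03, 0, 0, 0],
  [0, 0, 0, -0.03, 0, 0, 0],
  [0, 0, 0, -0.03, 0, 0, 0],
  [0, 0, 0, -0.03, 0, 0, 0],
  [0, 0, 0, 0, 0, 0, 0],
])

```text
clock: 37.33
tcp_pos: [0.6226, 0.0598, 0.1779]
eef_rot: [0.004, 0.609, 0.793, 0.005]
ft_force: [0.8, 0.1, 0.9]
width: 0.0928
gripper_force: 0.0
```

```bash
python3 - <<'E'
from h import *
find(["blue_case","red_case","green_case","yellow_case","sample_cup","label_roll"],("scene",))
p,d=robot.camera("scene")
cv2.imwrite("pics/end.png",cv2.resize(p[100:330,180:440,::-1],None,fx=2.5,fy=2.5,interpolation=cv2.INTER_CUBIC))
E
```

```text
scene blue_case 0.70 px [309. 280.] z [22.3 36.2 38.7] c 430.8 322.2 size 51.5 x 115.4 long axis deg 91.7
scene red_case 0.56 px [341. 225.] z [18.8 36.6 39.3] c 451.0 93.8 size 51.0 x 114.3 long axis deg 88.3
scene green_case 0.90 px [324. 160.] z [23.6 36.4 40. ] c 623.9 -163.1 size 48.7 x 115.5 long axis deg 102.7
scene yellow_case 0.94 px [299. 196.] z [21.2 36.6 39.5] c 617.7 60.4 size 49.6 x 114.3 long axis deg 105.2
scene yellow_case 0.73 px [220. 261.] z [41.2 44.1 46.3] c 687.2 409.2 size 69.2 x 130.2 long axis deg 134.4
scene yellow_case 0.70 px [284. 345.] z [21.  31.9 34.5] c 400.1 513.3 size 51.0 x 110.5 long axis deg 32.3
scene sample_cup 0.73 px [362. 182.] z [17.5 69.3 74.3] c 440.6 -98.5 size 59.6 x 61.9 long axis deg 114.3
scene label_roll 0.74 px [298. 216.] z [ 3.   6.6 13.1] c 620.3 65.2 size 82.4 x 139.3 long axis deg 105.2
scene label_roll 0.61 px [347. 129.] z [10.2 22.  25.5] c 627.0 -384.1 size 59.0 x 64.6 long axis deg 114.3
```

View pics/end.png

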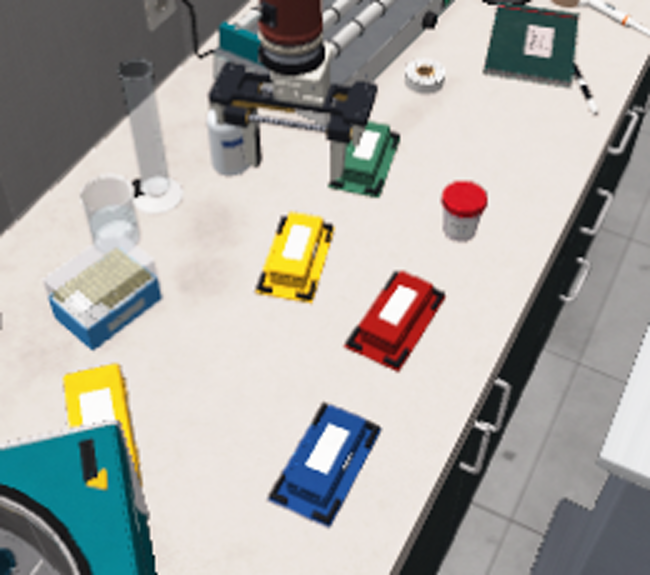

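All four cases lie flat in their own nests: yellow (295,255), red (395,315), blue (325,460), green (367,155), with tops at about 36 mm. The cup and the roll have not moved.

```bash
python3 -c "
from rig import robot
print(robot.sign_off())"
```

```text
the job is handed in; nothing more can be done
None
```

The job is handed in at about 37 s of the 112 s allowed: all four cases lie flat and right way up in the nests of their own colour, the cup and label roll are where they were, and green needed a second grasp after the first one slipped.

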